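Slide the whetstone out of its tube

TASK

The whetstone is down inside its square wooden tube, out of the fingers' reach. Pick up the tube and tilt its mouth down close over the worktop until the stone slides part of the way out, lay the tube back down flat on the bare worktop and let go of it, then take the stone by the end that sticks out, draw it out and lay it flat on the middle of the wooden trivet. Leave the tube lying flat and the trivet and the other things where they are.

Things in the scene. Friction and masses are not known exactly. Their poses are not given: they have to be found in the camera images.
- tube: square light-wood tube, 160 long, 36 x 36 outside, walls 4, 0.32 kg, lying on the worktop, its mouth somewhere to the right (-y). Bore 28 x 28, 148 deep; the other end is closed by a dark wooden cap 12 thick with a brass line; a thin brass rim goes round the mouth. Origin: centre of its underside as it lies; x along the tube towards the mouth, z up
- tube_mouth (a point): centre of the open mouth: 80 along x from the tube's origin, 18 above its underside; axes as the tube's. The bore is slippery: the stone slides once the mouth points 20 degrees below level, 30 to 40 is sure. With the mouth's lower edge 10 to 20 above the worktop the stone's end lands there and 30 to 50 stick out; past half its length it tips out and may come out altogether
- stone: grey square-section whetstone, 116 long, 22 x 22, 0.13 kg, lying loose in the tube, its near end 20 to 31 inside the mouth at the start. Origin: centre of its underside; x along its length towards the tube's mouth, z up
- stone_mid (a point): centre of the whetstone: 11 above its origin
- stone_end (a point): centre of the stone's end face nearest the mouth: 58 from stone_mid along the stone's x
- trivet: square wooden trivet with diagonal slots, 156 x 156, 12 thick, 0.6 kg, flat on the worktop between the tube and the hob. Origin: centre of its underside; z up. Left of it the worktop (x 0.35 to 0.50 m, y 0.10 to 0.33 m) is bare but for the tube; a wall cabinet hangs 0.46 m over the worktop beyond x = 0.55 m
- tin: bystander: a food tin, 57 across, 72 tall; to be left alone. Origin: centre of its underside
- spice_bottle: bystander: a glass spice bottle with a black cap, 52 across, 100 tall; to be left alone. Origin: centre of its underside
- flat_tin: bystander: a squat food tin, 75 across, 58 tall; to be left alone. Origin: centre of its underside
- shaker: bystander: a small glass shaker, 44 across, 90 tall, in front of the hob; to be left alone. Origin: centre of its underside
- lighter: bystander: a stove lighter with a red handle, 210 long, lying in front of the hob; to be left alone. Origin: centre of its underside
- candle: bystander: a tea light, 38 across, 15 tall, beyond the tube; to be left alone. Origin: centre of its underside

How it is judged:
By the outcome, as a careful person would: the job done as asked, in the order asked, and still so for the second after the job is handed in, with the robot touching nothing.
It also fails if it takes over 61 s, if anything falls off the work surface, if the arm or the gripper's body presses on something with over 40 N, if the wrist force passes 120 N, or if a joint passes its speed limit or range.

ROBOT

A 6-joint arm with a two-finger parallel gripper is mounted at the origin on a cart in front of the work surface, level with it; the furniture and walls round the work are solid. World frame = base frame: x ahead of the robot, y to its left, z up, the work surface at z = 0. Lengths are in m, angles in rad, forces in N, time in s.
With the tool pointing down it reaches from about 0.225 to 0.875 m from the base axis. Payload 3.4 kg.
Tool frame: the origin (TCP) lies at the very end of the fingers, on their centre line; the grasp point (between the pads) lies behind it (manip.grasp_offset is the z of the grasp point in the tool frame, in m); z points along the fingers, y is the line along which they close (so a half turn about z gives the same grasp; the last joint's range is limited). The gripper opens to 85 mm and grips with 20 to 120 N. Pads are 22 mm wide; open, the fingers measure 114 mm over their backs; the gripper's body (76 mm by 85 mm) begins 54 mm behind the grasp point. The pads swing forward as they close: fully open they stand 13 mm farther back than shut.
Start: joints at [-1.363, 0.276, 1.505, -0, 1.361, -0.121], TCP at [0.186, -0.544, 0.231] pointing down, gripper open.
Joint ranges: [-2.89, 2.89], [-0.75, 2.08], [0.22, 2.7], [-1.18, 4.32], [0.11, 2.71], [-2.7, 2.7]. Speed limits (rad/s): [2.57, 2.57, 3.14, 3.14, 3.14, 3.14].

INTERFACE

Orientations are given as a unit quaternion [w, x, y, z].
In Python, from rig import manip gives the robot as it stands.
- The arm moves only by the shell command python3 -m pendant 'ROWS' [FORCE]. ROWS is JSON, a list of rows, each an object of numbers: "dx", "dy", "dz": the shift along the tool's x, y, z in m; "rx", "ry", "rz": the turn, a rotation vector about the tool's x, y, z in degrees; "hand": the finger opening in m, from 0 to 0.0854. In form: [{"dx": .., "dy": .., "dz": .., "rx": .., "ry": .., "rz": .., "hand": ..}, ...]. A call has 1 to 12 rows; each row shifts and turns the commanded pose from where the row before left it, along the tool's axes as they then stand; what a row does not reach is not made up. A row lasts 1/12 s, in which the tool goes at most 41.7 mm and 7.16 degrees, less where a joint would pass 70% of its speed; a pose out of reach is approached as far as the arm can. A call is refused whole if a number of a shift passes 0.0417 or a number of a turn 7.16, either way. A call with a gripper value outside its range is refused whole. The fingers move at their own pace and stop on an object; FORCE is the grip in N (left out, the last holds). Time passes only in rows, so rows that do not move let the fingers close. It gives the time, the measured TCP pose, the force, the opening and the grip force at its end, in the units of the state.
- manip.get_state(): the state, without advancing time (a new reading comes with each control period).
- manip.get_image(name): name is "side" or "top" or "wrist"; returns a dict with "frame" (384x512x3 uint8, red, green, blue), "fx", "fy", "cx", "cy" (pixels), "distortion" ([k1, k2, p1, p2, k3] as OpenCV has them; the pictures are not rectified), "position" and "attitude" of the camera in the world; the wrist camera has in their place "mount" (4x4, takes a point from camera to tool coordinates, whose origin is the TCP and whose axes are the flange's). Camera axes: x right, y up, looking along -z (the intrinsics and any distortion apply to the point x, -y, -z); pixel columns grow to the right and rows downward; lengths in m; the calibration is good to about 2 mm. A picture is of the moment at which its call begins: read the wrist's pose just before it. There is no depth.
- manip.sign_off(): hands the job in; it is judged then, once.
The state is a dict: "clock": time; "qpos": joint angles; "qd": joint speeds; "effort": joint torques, N m; "position": TCP position; "ee_rot": TCP orientation; "contact_force": force on the tool from outside, world axes, zero at the start; "moment": the same for the moment, N m; "width": finger opening in m; "gripper_force": force on a finger pad.
Only numpy, scipy, OpenCV 4.12 (cv2) and the standard library are available. Lean on these libraries where they do the work, as an engineer would, in place of code of your own. Each camera call takes 0.05 s, during which the arm holds its last target. There are 200 camera calls.

## Working session

There is one attempt and no reset: what is moved stays moved. The work goes in short steps, Python scripts to look and compute and a shell command to move; the robot and the scene stay as the last step left them, time stands still between calls to the robot, and variables do not carry over. Pictures are saved under pics/ and viewed, at most 10 in all, crops included, and the job is handed in when it is done.

```bash
ls; mkdir -p pics
python3 - <<'E'
from rig import manip
import cv2,numpy as np
s=manip.get_state();print(s,manip.grasp_offset)
ims=[]
for n in("side","top"):
    d=manip.get_image(n);cv2.imwrite(f"pics/{n}0.png",d["frame"][:,:,::-1]);np.save(f"pics/{n}0.npy",d,allow_pickle=True)
    print(n,{k:v for k,v in d.items() if k!="frame"})
d=manip.get_image("wrist");print(d["mount"],d["fx"],d["fy"],d["cx"],d["cy"],d["distortion"])
E
```

```text
pics
{'clock': 0.0, 'qpos': array([-1.36297561e+00,  2.76586161e-01,  1.50615873e+00, -2.82760737e-05,
        1.36065422e+00, -1.21008604e-01]), 'qd': array([ 0.00171583,  0.00167988, -0.00137464, -0.00066768,  0.0007773 ,
        0.00104462]), 'effort': array([-9.85957704e-04, -4.16787779e+01, -2.45806825e+01, -5.42121034e-04,
        1.11663993e-02,  9.89001947e-07]), 'position': array([ 0.18555882, -0.54367906,  0.23043452]), 'ee_rot': array([-9.01781606e-04,  9.86513443e-01,  1.63677768e-01, -5.30047659e-05]), 'contact_force': array([0.03324033, 0.31924671, 0.08575077]), 'moment': array([0.01765215, 0.03505822, 0.02955114]), 'gripper_force': 0.0, 'width': 0.08562354553416357} -0.0187
side {'fx': 359.95385249590004, 'fy': 359.95385249590004, 'cx': 253.45616216945905, 'cy': 186.12326762404484, 'distortion': array([-0.00805708,  0.        ,  0.        ,  0.        ,  0.        ]), 'position': array([ 0.72563049, -0.7982737 ,  0.86283355]), 'attitude': array([0.92208256, 0.37385743, 0.042931  , 0.09028456])}
top {'fx': 459.2217429017319, 'fy': 459.2217429017319, 'cx': 259.6498494208414, 'cy': 192.0635544049708, 'distortion': array([-0.1779704,  0.       ,  0.       ,  0.       ,  0.       ]), 'position': array([-0.12174589, -0.32648364,  1.55433917]), 'attitude': array([ 0.81254874,  0.19071326, -0.12761802, -0.53582333])}
[[-4.09102308e-04  9.45212102e-01  3.26456604e-01  8.45791542e-02]
 [ 9.99999629e-01  1.39272666e-04  8.49913718e-04 -7.40833160e-04]
 [ 7.57882251e-04  3.26456831e-01 -9.45211809e-01 -1.42726163e-01]
 [ 0.00000000e+00  0.00000000e+00  0.00000000e+00  1.00000000e+00]] 344.62108215924627 344.62108215924627 249.51779848043262 191.2585780334692 [-0.06474385  0.          0.          0.          0.        ]
```

View pics/top0.png

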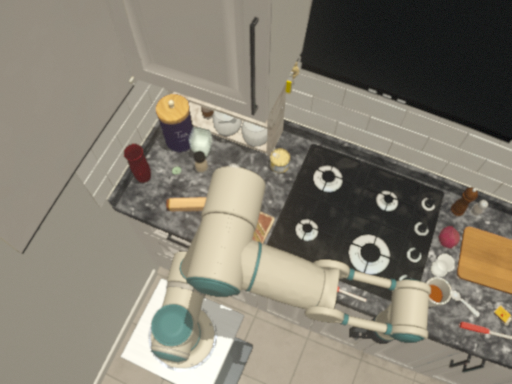

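View pics/side0.png

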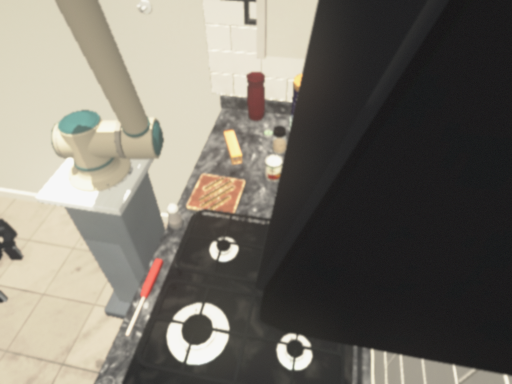

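The top view shows the tube at about px (188,203), with the trivet half hidden by the arm. In the side view the tube is at (233,147), the trivet at (217,194), the tin at (273,167) and the bottle at (279,140).

```bash
cat > h.py <<'E'
import numpy as np,cv2
from scipy.spatial.transform import Rotation as R
from rig import manip
def q2R(q): return R.from_quat(np.r_[q[1:],q[0]]).as_matrix()
def cam(n,save=None):
    s=manip.get_state();d=manip.get_image(n)
    if n=="wrist":
        T=np.eye(4);T[:3,:3]=q2R(s["ee_rot"]);T[:3,3]=s["position"];M=T@np.array(d["mount"])
        d["C"],d["Rm"]=M[:3,3],M[:3,:3]
    else: d["C"],d["Rm"]=np.array(d["position"]),q2R(d["attitude"])
    d["K"]=np.array([[d["fx"],0,d["cx"]],[0,d["fy"],d["cy"]],[0,0,1.]])
    if save: cv2.imwrite(f"pics/{save}.png",d["frame"][:,:,::-1])
    return d
def rays(d,uv):
    p=cv2.undistortPoints(np.array(uv,float).reshape(-1,1,2),d["K"],np.array(d["distortion"])).reshape(-1,2)
    v=np.c_[p[:,0],-p[:,1],-np.ones(len(p))]@d["Rm"].T
    return v/np.linalg.norm(v,axis=1)[:,None]
def plane(d,uv,z):
    v=rays(d,uv);return d["C"]+v*((z-d["C"][2])/v[:,2])[:,None]
def tri(d1,u1,d2,u2):
    out=[]
    for a,b in zip(rays(d1,u1),rays(d2,u2)):
        t=np.linalg.lstsq(np.c_[a,-b],d2["C"]-d1["C"],rcond=None)[0]
        p,q=d1["C"]+a*t[0],d2["C"]+b*t[1];out.append(np.r_[(p+q)/2,np.linalg.norm(p-q)])
    return np.array(out)
def project(d,P):
    c=(np.array(P,float).reshape(-1,3)-d["C"])@d["Rm"];c=c*[1,-1,-1]
    return cv2.projectPoints(c,np.zeros(3),np.zeros(3),d["K"],np.array(d["distortion"]))[0].reshape(-1,2)
def toolmove(P,Rt=None):
    "shift in tool axes to world TCP P, and rotvec in deg to Rt"
    s=manip.get_state();A=q2R(s["ee_rot"])
    print("shift mm",np.round(A.T@(np.array(P)-s["position"])*1000,1),
      "rot deg",None if Rt is None else np.round(R.from_matrix(A.T@Rt).as_rotvec(degrees=True),1))
def st():
    s=manip.get_state();print(round(s["clock"],2),np.round(s["position"],4),"\n",np.round(q2R(s["ee_rot"]),3),np.round(s["qpos"],3),s["width"],s["gripper_force"],np.round(s["contact_force"],1))
E
python3 - <<'E'
from h import *
t=cam("top");s=cam("side")
print("tube side",plane(s,[[233,132],[230,147],[237,162]],.036).round(3))
print("trivet",plane(s,[[198,175],[244,180],[237,213],[189,207]],.012).round(3))
print("tube top",plane(t,[[168,203],[206,203]],.036).round(3))
print("tin,bottle,candle",plane(s,[[274,178],[280,150],[267,133]],0).round(3), "shaker,lighter",plane(s,[[173,225],[155,268]],0).round(3))
st()
big=cv2.resize(s["frame"][100:250,150:320,::-1],None,fx=4,fy=4,interpolation=cv2.INTER_CUBIC);cv2.imwrite("pics/sidecrop.png",big[:600])
E
```

```text
tube side [[0.425 0.252 0.036]
 [0.435 0.164 0.036]
 [0.478 0.091 0.036]]
trivet [[ 0.355  0.027  0.012]
 [ 0.515  0.033  0.012]
 [ 0.525 -0.112  0.012]
 [ 0.371 -0.116  0.012]]
tube top [[0.403 0.259 0.036]
 [0.458 0.13  0.036]]
tin,bottle,candle [[0.61  0.073 0.   ]
 [0.609 0.224 0.   ]
 [0.544 0.316 0.   ]] shaker,lighter [[ 0.342 -0.185  0.   ]
 [ 0.345 -0.336  0.   ]]
0.25 [ 0.1856 -0.544   0.2309] 
 [[ 0.946  0.323 -0.   ]
 [ 0.323 -0.946  0.001]
 [ 0.    -0.001 -1.   ]] [-1.363  0.276  1.505 -0.     1.361 -0.121] 0.08551961646698156 0.0 [ 0.  -0.5  1.1]
```

View pics/sidecrop.png

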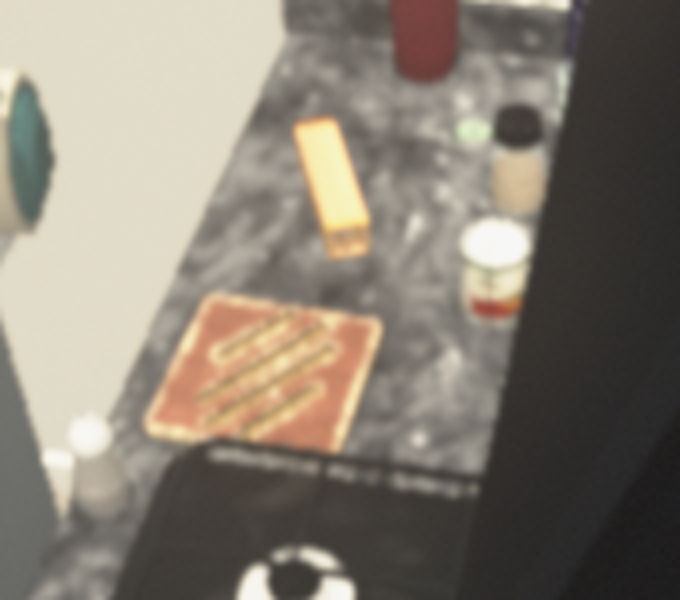

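The crop shows the tube lying nearly along -y with its mouth end at the lower right (crop 345,240). The trivet centre is near crop (265,375). I'm moving the wrist camera over the tube.

```bash
r='{"dx":0.0248,"dy":-0.032}'; python3 -m pendant '[{"dx":0.0248,"dy":-0.032},{"dx":0.0248,"dy":-0.032},{"dx":0.0248,"dy":-0.032},{"dx":0.0248,"dy":-0.032},{"dx":0.0248,"dy":-0.032},{"dx":0.0248,"dy":-0.032},{"dx":0.0248,"dy":-0.032},{"dx":0.0248,"dy":-0.032},{"dx":0.0248,"dy":-0.032},{"dx":0.0248,"dy":-0.032},{"dx":0.0248,"dy":-0.032},{"dx":0.0248,"dy":-0.032}]'
python3 -m pendant '[{"dx":0.0248,"dy":-0.032},{"dx":0.0248,"dy":-0.032},{"dx":0.0248,"dy":-0.032},{"dx":0.0248,"dy":-0.032},{"dx":0.0248,"dy":-0.032},{"dx":0.0248,"dy":-0.032},{"dx":0.0248,"dy":-0.032},{"rz":-7},{"rz":-7},{"rz":-7},{"rz":-7},{"rz":-7}]'
python3 -m pendant '[{"rz":-7},{"rz":-7},{"rz":-7},{"rz":-7},{"rz":-7},{"rz":-7},{"rz":-7},{"rz":-7},{"rz":0},{"rz":0}]'
python3 - <<'E'
from h import *
st();w=cam("wrist","w1");t=cam("top","top1")
print(project(w,[[.435,.185,0],[.44,-.04,.012]]))
E
```

```text
0.25 [ 0.1856 -0.544   0.2309] 
 [[ 0.946  0.323 -0.   ]
 [ 0.323 -0.946  0.001]
 [ 0.    -0.001 -1.   ]] [-1.363  0.276  1.505 -0.     1.361 -0.121] 0.08551961646698156 0.0 [ 0.  -0.5  1.1]
[[  26.69305482   12.63372875]
 [-105.02789973 -186.47078466]]invalid input
invalid input
invalid input
```

View pics/w1.png

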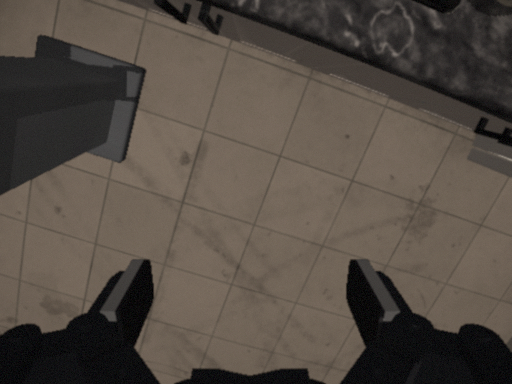

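The moves were refused, and the view is still of the floor at the start pose. Every key seems to be required, so I'll test that.

```bash
python3 -m pendant '[{"dx":0.0248,"dy":-0.032,"dz":0,"rx":0,"ry":0,"rz":0,"hand":0.085}]'
```

```text
clock: 0.43
position: [0.1975, -0.5121, 0.2306]
ee_rot: [0.003, 0.987, 0.162, -0.001]
contact_force: [0.2, 0.2, 0.7]
width: 0.0851
gripper_force: 0.0
```

```bash
python3 -m pendant '[{"dx":0.0248,"dy":-0.032,"dz":0,"rx":0,"ry":0,"rz":0,"hand":0.085},{"dx":0.0248,"dy":-0.032,"dz":0,"rx":0,"ry":0,"rz":0,"hand":0.085},{"dx":0.0248,"dy":-0.032,"dz":0,"rx":0,"ry":0,"rz":0,"hand":0.085},{"dx":0.0248,"dy":-0.032,"dz":0,"rx":0,"ry":0,"rz":0,"hand":0.085},{"dx":0.0248,"dy":-0.032,"dz":0,"rx":0,"ry":0,"rz":0,"hand":0.085},{"dx":0.0248,"dy":-0.032,"dz":0,"rx":0,"ry":0,"rz":0,"hand":0.085},{"dx":0.0248,"dy":-0.032,"dz":0,"rx":0,"ry":0,"rz":0,"hand":0.085},{"dx":0.0248,"dy":-0.032,"dz":0,"rx":0,"ry":0,"rz":0,"hand":0.085},{"dx":0.0248,"dy":-0.032,"dz":0,"rx":0,"ry":0,"rz":0,"hand":0.085},{"dx":0.0248,"dy":-0.032,"dz":0,"rx":0,"ry":0,"rz":0,"hand":0.085},{"dx":0.0248,"dy":-0.032,"dz":0,"rx":0,"ry":0,"rz":0,"hand":0.085},{"dx":0.0248,"dy":-0.032,"dz":0,"rx":0,"ry":0,"rz":0,"hand":0.085}]'
python3 -m pendant '[{"dx":0.0248,"dy":-0.032,"dz":0,"rx":0,"ry":0,"rz":0,"hand":0.085},{"dx":0.0248,"dy":-0.032,"dz":0,"rx":0,"ry":0,"rz":0,"hand":0.085},{"dx":0.0248,"dy":-0.032,"dz":0,"rx":0,"ry":0,"rz":0,"hand":0.085},{"dx":0.0248,"dy":-0.032,"dz":0,"rx":0,"ry":0,"rz":0,"hand":0.085},{"dx":0.0248,"dy":-0.032,"dz":0,"rx":0,"ry":0,"rz":0,"hand":0.085},{"dx":0.0248,"dy":-0.032,"dz":0,"rx":0,"ry":0,"rz":0,"hand":0.085},{"dx":0,"dy":0,"dz":0,"rx":0,"ry":0,"rz":-7,"hand":0.085},{"dx":0,"dy":0,"dz":0,"rx":0,"ry":0,"rz":-7,"hand":0.085},{"dx":0,"dy":0,"dz":0,"rx":0,"ry":0,"rz":-7,"hand":0.085},{"dx":0,"dy":0,"dz":0,"rx":0,"ry":0,"rz":-7,"hand":0.085},{"dx":0,"dy":0,"dz":0,"rx":0,"ry":0,"rz":-7,"hand":0.085}]'
python3 -m pendant '[{"dx":0,"dy":0,"dz":0,"rx":0,"ry":0,"rz":-7,"hand":0.085},{"dx":0,"dy":0,"dz":0,"rx":0,"ry":0,"rz":-7,"hand":0.085},{"dx":0,"dy":0,"dz":0,"rx":0,"ry":0,"rz":-7,"hand":0.085},{"dx":0,"dy":0,"dz":0,"rx":0,"ry":0,"rz":-7,"hand":0.085},{"dx":0,"dy":0,"dz":0,"rx":0,"ry":0,"rz":-7,"hand":0.085},{"dx":0,"dy":0,"dz":0,"rx":0,"ry":0,"rz":-7,"hand":0.085},{"dx":0,"dy":0,"dz":0,"rx":0,"ry":0,"rz":-7,"hand":0.085},{"dx":0,"dy":0,"dz":0,"rx":0,"ry":0,"rz":-7,"hand":0.085},{"dx":0,"dy":0,"dz":0,"rx":0,"ry":0,"rz":0,"hand":0.085},{"dx":0,"dy":0,"dz":0,"rx":0,"ry":0,"rz":0,"hand":0.085}]'
python3 - <<'E'
from h import *
st();w=cam("wrist","w2");t=cam("top","top2")
print(project(w,[[.435,.185,0],[.44,-.04,.012]]))
E
```

```text
clock: 1.43
position: [0.3566, -0.0445, 0.2317]
ee_rot: [0.0, 0.987, 0.163, 0.001]
contact_force: [-0.0, 0.0, -0.1]
width: 0.0851
gripper_force: 0.0
clock: 2.35
position: [0.4352, 0.1836, 0.2312]
ee_rot: [0.0, 0.89, 0.456, -0.0]
contact_force: [0.1, -0.2, 0.0]
width: 0.0853
gripper_force: 0.0
clock: 3.18
position: [0.4353, 0.1833, 0.2313]
ee_rot: [0.0, 0.576, 0.817, -0.0]
contact_force: [-0.5, -0.2, -0.8]
width: 0.0848
gripper_force: 0.0
3.18 [0.4353 0.1833 0.2313] 
 [[-0.336  0.942  0.   ]
 [ 0.942  0.336 -0.   ]
 [-0.    -0.    -1.   ]] [ 0.251  0.12   1.709 -0.     1.312 -0.092] 0.08480534149225442 0.0 [-0.5 -0.2 -0.8]
[[249.49661276 152.27499809]
 [194.43689888 317.64822476]]
```

View pics/w2.png

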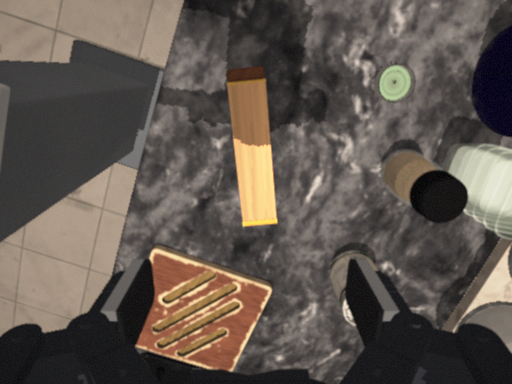

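The wrist view shows the tube top between corners (227,69)/(265,67) at the dark cap and (243,225)/(277,222) at the brass mouth. Trivet corners are at (153,246), (272,290) and (235,372). The candle is at (395,83), and the bottle and tin are well to the right.

```bash
cat > m.py <<'E'
from h import *
def quad(d,roi,lo,hi,name=None):
    x0,y0,x1,y1=roi;hsv=cv2.cvtColor(d["frame"],cv2.COLOR_RGB2HSV)
    m=np.zeros(hsv.shape[:2],np.uint8);m[y0:y1,x0:x1]=cv2.inRange(hsv,lo,hi)[y0:y1,x0:x1]
    m=cv2.morphologyEx(m,cv2.MORPH_CLOSE,np.ones((5,5)));m=cv2.morphologyEx(m,cv2.MORPH_OPEN,np.ones((5,5)))
    c=max(cv2.findContours(m,cv2.RETR_EXTERNAL,cv2.CHAIN_APPROX_NONE)[0],key=cv2.contourArea)
    h=cv2.convexHull(c)
    for e in np.linspace(.01,.1,40):
        p=cv2.approxPolyDP(h,e*cv2.arcLength(h,True),True)
        if len(p)<=4:break
    return p.reshape(-1,2).astype(float),cv2.contourArea(c)
E
python3 - <<'E'
from m import *
w=cam("wrist");s=cam("side");t=cam("top")
p,a=quad(w,(200,50,300,240),(5,80,30),(30,255,255));p=p[np.argsort(p[:,1])];print("wrist tube",p,a);P=plane(w,p,.036);print(P.round(4))
ps,a=quad(s,(215,120,255,175),(5,110,60),(30,255,255));ps=ps[np.argsort(ps[:,1])];print("side",ps,a)
pt,a=quad(t,(160,190,225,220),(5,110,60),(30,255,255));print("top",pt,a)
q,a=quad(w,(130,235,290,375),(0,90,40),(25,255,255));print("trivet",q,a,plane(w,q,.012).round(4))
q,a=quad(s,(180,165,255,220),(0,60,40),(25,255,255));print("trivet side",q,a,plane(s,q,.012).round(4))
print("candle,bottle,tin",plane(w,[[395,83]],.015).round(3),plane(w,[[438,195]],.1).round(3))
for k in(0,3):print(w["frame"][[73,100,120,180,223],[250,250,252,258,260]])if k==0 else 0
E
```

```text
wrist tube [[261.  66.]
 [227.  71.]
 [277. 223.]
 [242. 226.]] 5775.0
[[0.4148 0.2733 0.036 ]
 [0.3865 0.2584 0.036 ]
 [0.4861 0.1298 0.036 ]
 [0.4519 0.1138 0.036 ]]
side [[240. 156.]
 [232. 156.]
 [240. 160.]
 [232. 160.]] 32.0
top [[167. 200.]
 [209. 202.]
 [209. 209.]
 [169. 210.]] 374.5
trivet [[154. 247.]
 [270. 284.]
 [231. 370.]
 [136. 346.]] 10901.0 [[ 0.366   0.0421  0.012 ]
 [ 0.5135  0.0407  0.012 ]
 [ 0.513  -0.109   0.012 ]
 [ 0.3792 -0.1133  0.012 ]]
trivet side [[201. 174.]
 [245. 180.]
 [234. 213.]
 [187. 208.]] 1710.0 [[ 0.3639  0.034   0.012 ]
 [ 0.518   0.0337  0.012 ]
 [ 0.5156 -0.1134  0.012 ]
 [ 0.3665 -0.1214  0.012 ]]
candle,bottle,tin [[0.548 0.306 0.015]] [[0.593 0.226 0.1  ]]
[[ 72  42  25]
 [151 111  75]
 [157 115  79]
 [252 218 145]
 [255 222  96]]
```

Length 160 and width 37 at z=0.036 match the given sizes. The tube centre is about (0.4355, 0.195), with its axis at -65°. I'll go down for a second view, which also gives the height check.

```bash
python3 -m pendant '[{"dx":0.011,"dy":0.004,"dz":0.037,"rx":0,"ry":0,"rz":0,"hand":0.085},{"dx":0,"dy":0,"dz":0.037,"rx":0,"ry":0,"rz":0,"hand":0.085},{"dx":0,"dy":0,"dz":0.025,"rx":0,"ry":0,"rz":-5.2,"hand":0.085},{"dx":0,"dy":0,"dz":0,"rx":0,"ry":0,"rz":0,"hand":0.085},{"dx":0,"dy":0,"dz":0,"rx":0,"ry":0,"rz":0,"hand":0.085}]'
python3 - <<'E'
from m import *
st();w=cam("wrist","w3")
p,a=quad(w,(170,0,340,384),(5,80,30),(30,255,255));p=p[np.argsort(p[:,1])];print("wrist tube",p,a);P=plane(w,p,.036);print(P.round(4))
E
```

```text
clock: 3.85
position: [0.4347, 0.1949, 0.1316]
ee_rot: [-0.001, 0.538, 0.843, -0.001]
contact_force: [0.4, 0.3, 0.5]
width: 0.0849
gripper_force: 0.0
3.85 [0.4347 0.1949 0.1316] 
 [[-0.421  0.907 -0.003]
 [ 0.907  0.421 -0.001]
 [ 0.    -0.003 -1.   ]] [ 0.275  0.212  1.862 -0.     1.07  -0.159] 0.0849471462499217 0.0 [0.4 0.3 0.5]
wrist tube [[270.  81.]
 [224.  85.]
 [274. 288.]
 [228. 289.]] 10417.0
[[0.4134 0.2734 0.036 ]
 [0.3867 0.2582 0.036 ]
 [0.4867 0.1303 0.036 ]
 [0.4531 0.1136 0.036 ]]
```

View pics/w3.png

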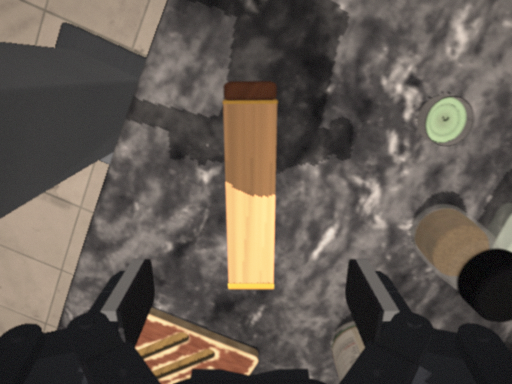

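Both views give the same corners at z=0.036 to within 1 mm, 0.1 m apart in height, so the height and centre (0.436, 0.194) hold. The tube is centred at column 251. Descending to grip.

```bash
python3 -m pendant '[{"dx":0,"dy":0.001,"dz":0.036,"rx":0,"ry":0,"rz":0,"hand":0.085},{"dx":0,"dy":0,"dz":0.036,"rx":0,"ry":0,"rz":0,"hand":0.085},{"dx":0,"dy":0,"dz":0.03,"rx":0,"ry":0,"rz":0,"hand":0.085},{"dx":0,"dy":0,"dz":0.021,"rx":0,"ry":0,"rz":0,"hand":0.085},{"dx":0,"dy":0,"dz":0,"rx":0,"ry":0,"rz":0,"hand":0.085},{"dx":0,"dy":0,"dz":0,"rx":0,"ry":0,"rz":0,"hand":0.02},{"dx":0,"dy":0,"dz":0,"rx":0,"ry":0,"rz":0,"hand":0.02},{"dx":0,"dy":0,"dz":0,"rx":0,"ry":0,"rz":0,"hand":0.02},{"dx":0,"dy":0,"dz":0,"rx":0,"ry":0,"rz":0,"hand":0.02},{"dx":0,"dy":0,"dz":0,"rx":0,"ry":0,"rz":0,"hand":0.02}]' 60
python3 -c "
from h import *
st()"
```

```text
clock: 4.73
position: [0.4364, 0.1954, 0.0111]
ee_rot: [0.001, 0.537, 0.844, 0.0]
contact_force: [-2.6, -1.5, 9.6]
width: 0.0351
gripper_force: 62.6
4.73 [0.4364 0.1954 0.0111] 
 [[-0.423  0.906  0.001]
 [ 0.906  0.423 -0.   ]
 [-0.001  0.001 -1.   ]] [ 2.760e-01  3.710e-01  2.016e+00 -1.000e-03  7.540e-01 -1.610e-01] 0.035102014055152606 62.61020600795746 [-2.6 -1.5  9.6]
```

Gripped: opening 35.1 mm at 62 N. Next I lift a little, shift 40 mm away from the trivet, and check.

```bash
python3 -m pendant '[{"dx":0,"dy":0,"dz":-0.018,"rx":0,"ry":0,"rz":0,"hand":0.02},{"dx":0,"dy":0,"dz":0,"rx":0,"ry":0,"rz":0,"hand":0.02},{"dx":0.012,"dy":0.0055,"dz":0,"rx":0,"ry":0,"rz":0,"hand":0.02},{"dx":0.012,"dy":0.0055,"dz":0,"rx":0,"ry":0,"rz":0,"hand":0.02},{"dx":0.012,"dy":0.0055,"dz":0,"rx":0,"ry":0,"rz":0,"hand":0.02},{"dx":0,"dy":0,"dz":0,"rx":0,"ry":0,"rz":0,"hand":0.02},{"dx":0,"dy":0,"dz":0,"rx":0,"ry":0,"rz":0,"hand":0.02}]'
python3 - <<'E'
from m import *
st();w=cam("wrist","w4");s=cam("side","s4")
p,a=quad(w,(170,0,340,384),(5,80,30),(30,255,255));p=p[np.argsort(p[:,1])];print("tube",p,a,plane(w,p,.055).round(4))
E
```

```text
clock: 5.32
position: [0.4358, 0.2353, 0.0269]
ee_rot: [0.0, 0.536, 0.844, -0.0]
contact_force: [-0.6, -0.6, -4.5]
width: 0.035
gripper_force: 61.7
5.32 [0.4358 0.2353 0.0269] 
 [[-0.425  0.905  0.   ]
 [ 0.905  0.425 -0.   ]
 [-0.    -0.    -1.   ]] [ 3.550e-01  3.670e-01  1.961e+00 -1.000e-03  8.140e-01 -8.300e-02] 0.03502336838989849 61.70028895139694 [-0.6 -0.6 -4.5]
tube [[286.  86.]
 [198.  96.]
 [290. 369.]
 [212. 370.]] 27024.0 [[0.4123 0.3139 0.055 ]
 [0.3879 0.2991 0.055 ]
 [0.4679 0.2095 0.055 ]
 [0.4371 0.1945 0.055 ]]
```

The reading of -4.5 N matches 0.45 kg, so the tube is lifted. Tilting now.

```bash
python3 -m pendant '[{"dx":0,"dy":0,"dz":-0.0105,"rx":0,"ry":7,"rz":0,"hand":0.02},{"dx":0.001,"dy":0,"dz":-0.009,"rx":0,"ry":7,"rz":0,"hand":0.02},{"dx":0.002,"dy":0,"dz":-0.0088,"rx":0,"ry":7,"rz":0,"hand":0.02},{"dx":0.003,"dy":0,"dz":-0.0078,"rx":0,"ry":7,"rz":0,"hand":0.02},{"dx":0.0038,"dy":0,"dz":-0.007,"rx":0,"ry":7,"rz":0,"hand":0.02},{"dx":0,"dy":0,"dz":0,"rx":0,"ry":0,"rz":0,"hand":0.02},{"dx":0,"dy":0,"dz":0,"rx":0,"ry":0,"rz":0,"hand":0.02},{"dx":0,"dy":0,"dz":0,"rx":0,"ry":0,"rz":0,"hand":0.02},{"dx":0,"dy":0,"dz":0,"rx":0,"ry":0,"rz":0,"hand":0.02},{"dx":0,"dy":0,"dz":0,"rx":0,"ry":0,"rz":0,"hand":0.02}]'
python3 - <<'E'
from m import *
st();w=cam("wrist","w5");s=cam("side","s5")
c=s["frame"][90:240,160:330,::-1];c=cv2.resize(c,None,fx=2.5,fy=2.5,interpolation=cv2.INTER_CUBIC)
o=np.zeros((384,512+c.shape[1],3),np.uint8);o[:,:512]=w["frame"][:,:,::-1];o[:c.shape[0],512:]=c[:384];cv2.imwrite("pics/v5.png",cv2.resize(o,None,fx=.85,fy=.85)); print(o.shape)
E
```

```text
clock: 6.25
position: [0.4349, 0.2358, 0.0716]
ee_rot: [-0.25, 0.512, 0.806, 0.158]
contact_force: [-0.0, -0.5, -4.9]
width: 0.035
gripper_force: 62.0
6.25 [0.4349 0.2358 0.0716] 
 [[-0.35   0.905 -0.241]
 [ 0.746  0.425  0.512]
 [ 0.566 -0.001 -0.825]] [-0.039  0.428  1.916  0.577  1.17  -0.809] 0.03501807888202787 61.99617683887482 [-0.  -0.5 -4.9]
(384, 937, 3)
```

View pics/v5.png

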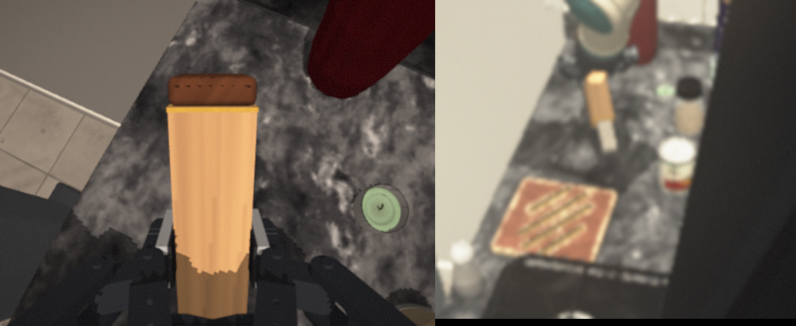

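The side view shows the grey stone sticking out of the tilted mouth, its tip at about combined px (607,152). I'll work out how much is out before laying the tube down.

Run:
```python
from m import *
s=cam("side");S=manip.get_state();A=q2R(S["ee_rot"])
mouth=S["position"]+A@[-.08,0,.011-.036];ax=-A[:,0];print("upper mouth edge",mouth.round(4), "lower z",(S["position"]+A@[-.08,0,.011])[2].round(4))
for L in(0,.02,.03,.04,.05,.06,.07):print(L,project(s,[S["position"]+A@[-.08-L,0,.011-.004-.022],S["position"]+A@[-.08-L,0,.011-.004]]).round(1).tolist(),(S["position"]+A@[-.08-L,0,.007])[2].round(4))
hsv=cv2.cvtColor(s["frame"],cv2.COLOR_RGB2HSV)
for y in range(128,168):print(y,s["frame"][y,226:250:3].mean(1).astype(int).tolist(),hsv[y,226:250:3,1].tolist())
```

```text
upper mouth edge [0.4691 0.1634 0.047 ] lower z 0.0173
0 [[238.9, 146.7], [238.4, 148.5]] 0.0206
0.02 [[240.0, 152.0], [239.4, 153.7]] 0.0093
0.03 [[240.5, 154.7], [240.0, 156.3]] 0.0036
0.04 [[241.1, 157.4], [240.5, 159.0]] -0.0021
0.05 [[241.6, 160.1], [241.1, 161.6]] -0.0077
0.06 [[242.2, 162.8], [241.6, 164.3]] -0.0134
0.07 [[242.7, 165.5], [242.1, 166.9]] -0.0191
128 [99, 103, 179, 205, 191, 137, 136, 119] [22, 32, 108, 95, 105, 56, 22, 23]
129 [105, 110, 160, 177, 172, 142, 140, 123] [23, 37, 111, 109, 112, 65, 21, 22]
130 [109, 108, 148, 156, 164, 143, 143, 122] [20, 43, 110, 112, 112, 72, 22, 24]
131 [116, 106, 146, 153, 162, 141, 137, 117] [19, 54, 110, 109, 111, 80, 21, 23]
132 [127, 111, 145, 154, 162, 140, 124, 109] [23, 48, 108, 111, 111, 90, 24, 22]
133 [139, 117, 144, 154, 162, 142, 113, 103] [21, 42, 109, 111, 111, 99, 22, 21]
134 [147, 119, 142, 153, 161, 148, 110, 97] [23, 36, 108, 111, 112, 102, 22, 23]
135 [148, 124, 139, 154, 160, 152, 107, 94] [25, 29, 107, 111, 112, 104, 27, 21]
136 [148, 131, 135, 154, 159, 151, 100, 97] [23, 28, 107, 109, 113, 107, 27, 23]
13
[... 1650 characters left out ...]
, 21, 23, 25, 43, 48, 47, 25]
159 [109, 132, 119, 83, 126, 178, 161, 85] [25, 24, 24, 23, 43, 47, 45, 26]
160 [116, 146, 131, 88, 114, 151, 134, 84] [21, 23, 24, 22, 37, 46, 42, 26]
161 [123, 154, 141, 95, 101, 120, 105, 86] [22, 24, 23, 23, 33, 41, 34, 25]
162 [131, 155, 145, 100, 90, 95, 89, 86] [24, 22, 24, 24, 27, 30, 27, 25]
163 [135, 147, 140, 105, 85, 81, 83, 88] [22, 23, 23, 23, 25, 30, 23, 25]
164 [135, 138, 132, 108, 82, 77, 78, 89] [22, 21, 22, 23, 29, 25, 22, 25]
165 [134, 129, 123, 110, 82, 73, 75, 89] [24, 23, 22, 24, 27, 23, 26, 25]
166 [131, 122, 119, 105, 81, 72, 74, 86] [22, 22, 23, 23, 27, 23, 26, 25]
167 [125, 117, 113, 91, 81, 70, 71, 84] [23, 23, 26, 27, 27, 31, 30, 23]
```

Around 45 mm of stone is out, less than half its length. Laying the tube back flat.

```bash
python3 -m pendant '[{"dx":-0.0046,"dy":0,"dz":0.0066,"rx":0,"ry":-7,"rz":0,"hand":0.02},{"dx":-0.0039,"dy":0,"dz":0.0073,"rx":0,"ry":-7,"rz":0,"hand":0.02},{"dx":-0.0032,"dy":0,"dz":0.0084,"rx":0,"ry":-7,"rz":0,"hand":0.02},{"dx":-0.0022,"dy":0,"dz":0.0088,"rx":0,"ry":-7,"rz":0,"hand":0.02},{"dx":-0.0013,"dy":0,"dz":0.0104,"rx":0,"ry":-7,"rz":0,"hand":0.02},{"dx":0,"dy":0,"dz":0,"rx":0,"ry":0,"rz":0,"hand":0.02},{"dx":0,"dy":0,"dz":0,"rx":0,"ry":0,"rz":0,"hand":0.02},{"dx":0,"dy":0,"dz":0.006,"rx":0,"ry":0,"rz":0,"hand":0.02},{"dx":0,"dy":0,"dz":0.003,"rx":0,"ry":0,"rz":0,"hand":0.02},{"dx":0,"dy":0,"dz":0,"rx":0,"ry":0,"rz":0,"hand":0.02}]'
python3 -c "
from h import *
st()"
```

```text
clock: 7.23
position: [0.4357, 0.233, 0.0172]
ee_rot: [-0.002, 0.539, 0.843, -0.001]
contact_force: [-0.9, -1.0, -4.5]
width: 0.0349
gripper_force: 61.9
7.23 [0.4357 0.233  0.0172] 
 [[-0.42   0.908 -0.004]
 [ 0.908  0.42  -0.001]
 [ 0.001 -0.004 -1.   ]] [ 3.490e-01  3.810e-01  1.971e+00  1.000e-03  7.930e-01 -8.500e-02] 0.03494605648612295 61.87506124377251 [-0.9 -1.  -4.5]
```

```bash
python3 -m pendant '[{"dx":0,"dy":0,"dz":0.003,"rx":0,"ry":0,"rz":0,"hand":0.02},{"dx":0,"dy":0,"dz":0.002,"rx":0,"ry":0,"rz":0,"hand":0.02},{"dx":0,"dy":0,"dz":0.0015,"rx":0,"ry":0,"rz":0,"hand":0.02},{"dx":0,"dy":0,"dz":0,"rx":0,"ry":0,"rz":0,"hand":0.02},{"dx":0,"dy":0,"dz":0,"rx":0,"ry":0,"rz":0,"hand":0.02}]'
```

```text
clock: 7.65
position: [0.4358, 0.2342, 0.0115]
ee_rot: [-0.001, 0.537, 0.843, -0.001]
contact_force: [-0.2, 0.3, -4.6]
width: 0.0348
gripper_force: 61.9
```

```bash
python3 -m pendant '[{"dx":0,"dy":0,"dz":0.001,"rx":0,"ry":0,"rz":0,"hand":0.02},{"dx":0,"dy":0,"dz":0.001,"rx":0,"ry":0,"rz":0,"hand":0.02},{"dx":0,"dy":0,"dz":0,"rx":0,"ry":0,"rz":0,"hand":0.02}]';python3 -m pendant '[{"dx":0,"dy":0,"dz":0.001,"rx":0,"ry":0,"rz":0,"hand":0.02},{"dx":0,"dy":0,"dz":0,"rx":0,"ry":0,"rz":0,"hand":0.02},{"dx":0,"dy":0,"dz":0,"rx":0,"ry":0,"rz":0,"hand":0.02}]'
```

```text
clock: 7.9
position: [0.4358, 0.2343, 0.0111]
ee_rot: [-0.0, 0.537, 0.844, -0.001]
contact_force: [-2.9, -1.8, 8.3]
width: 0.0346
gripper_force: 63.5
clock: 8.15
position: [0.4358, 0.2343, 0.0111]
ee_rot: [0.0, 0.537, 0.844, -0.001]
contact_force: [-5.1, -3.0, 17.2]
width: 0.0351
gripper_force: 64.6
```

The tube is down. I'll ease off, open and rise.

```bash
python3 -m pendant '[{"dx":0,"dy":0,"dz":-0.0015,"rx":0,"ry":0,"rz":0,"hand":0.02},{"dx":0,"dy":0,"dz":0,"rx":0,"ry":0,"rz":0,"hand":0.07},{"dx":0,"dy":0,"dz":0,"rx":0,"ry":0,"rz":0,"hand":0.07},{"dx":0,"dy":0,"dz":0,"rx":0,"ry":0,"rz":0,"hand":0.07},{"dx":0,"dy":0,"dz":-0.02,"rx":0,"ry":0,"rz":0,"hand":0.07},{"dx":0,"dy":0,"dz":-0.04,"rx":0,"ry":0,"rz":0,"hand":0.07},{"dx":0,"dy":0,"dz":-0.04,"rx":0,"ry":0,"rz":0,"hand":0.07},{"dx":0,"dy":0,"dz":-0.04,"rx":0,"ry":0,"rz":0,"hand":0.07},{"dx":0,"dy":0,"dz":0,"rx":0,"ry":0,"rz":0,"hand":0.07},{"dx":0,"dy":0,"dz":0,"rx":0,"ry":0,"rz":0,"hand":0.07}]'
python3 - <<'E'
from m import *
st();w=cam("wrist","w6")
p,a=quad(w,(170,0,340,384),(5,80,30),(30,255,255));p=p[np.argsort(p[:,1])];print("tube",p,a,plane(w,p,.036).round(4))
E
```

```text
clock: 8.98
position: [0.4379, 0.2353, 0.1525]
ee_rot: [0.001, 0.537, 0.844, 0.002]
contact_force: [-0.2, -0.2, -0.4]
width: 0.07
gripper_force: 0.0
8.98 [0.4379 0.2353 0.1525] 
 [[-0.423  0.906  0.004]
 [ 0.906  0.423  0.001]
 [-0.001  0.004 -1.   ]] [ 0.353  0.217  1.795 -0.     1.124 -0.083] 0.06995565886626783 0.0 [-0.2 -0.2 -0.4]
tube [[262.  79.]
 [222.  83.]
 [268. 272.]
 [225. 274.]] 8978.5 [[0.4126 0.313  0.036 ]
 [0.3876 0.2983 0.036 ]
 [0.4865 0.1712 0.036 ]
 [0.4534 0.1536 0.036 ]]
```

View pics/w6.png

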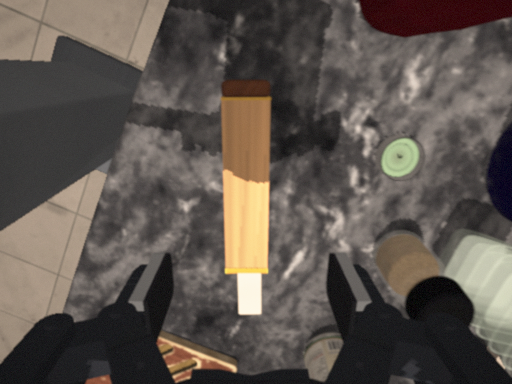

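The tube lies flat, mouth edge at row 272. The stone sticks out to row 314, columns 238–262.

```bash
cat > stone.py <<'E'
from m import *
def stone(w,roi,z=.026):
    hsv=cv2.cvtColor(w["frame"],cv2.COLOR_RGB2HSV);x0,y0,x1,y1=roi
    m=np.zeros(hsv.shape[:2],np.uint8);m[y0:y1,x0:x1]=cv2.inRange(hsv,(0,0,170),(179,75,255))[y0:y1,x0:x1]
    m=cv2.morphologyEx(m,cv2.MORPH_OPEN,np.ones((5,5)))
    c=max(cv2.findContours(m,cv2.RETR_EXTERNAL,cv2.CHAIN_APPROX_NONE)[0],key=cv2.contourArea)
    b=cv2.boxPoints(cv2.minAreaRect(c));b=b[np.argsort(b[:,1])];P=plane(w,b,z)
    print("stone",b.round(1).tolist());print(P.round(4));print("near mid",P[:2].mean(0).round(4),"end mid",P[2:].mean(0).round(4))
    return b
E
python3 - <<'E'
from stone import *
w=cam("wrist");b=stone(w,(200,255,300,340));np.save("b6.npy",b);np.save("CR6.npy",np.c_[w["C"],w["Rm"]])
S=manip.get_state();
E
```

```text
stone [[240.0, 275.0], [264.0, 275.0], [264.0, 316.0], [240.0, 316.0]]
[[0.4655 0.1526 0.026 ]
 [0.485  0.1617 0.026 ]
 [0.5048 0.1209 0.026 ]
 [0.4842 0.1113 0.026 ]]
near mid [0.4752 0.1571 0.026 ] end mid [0.4945 0.1161 0.026 ]
```

```bash
python3 -m pendant '[{"dx":-0.027,"dy":0.0007,"dz":0.01,"rx":0,"ry":0,"rz":0,"hand":0.06},{"dx":-0.027,"dy":0,"dz":0.02,"rx":0,"ry":0,"rz":0,"hand":0.06},{"dx":-0.028,"dy":0,"dz":0.023,"rx":0,"ry":0,"rz":0,"hand":0.06},{"dx":-0.027,"dy":0,"dz":0.023,"rx":0,"ry":0,"rz":0,"hand":0.06},{"dx":0,"dy":0,"dz":0,"rx":0,"ry":0,"rz":0,"hand":0.06},{"dx":0,"dy":0,"dz":0,"rx":0,"ry":0,"rz":0,"hand":0.06}]'
python3 - <<'E'
from stone import *
st();w=cam("wrist","w7");b=stone(w,(200,100,300,300))
b6=np.load("b6.npy");M=np.load("CR6.npy");d=dict(w);d["C"],d["Rm"]=M[:,0],M[:,1:]
print("tri",tri(d,b6,w,b).round(4))
p,a=quad(w,(150,0,360,200),(5,80,30),(30,255,255));p=p[np.argsort(p[:,1])];print("tube",p,a,plane(w,p,.036).round(4))
E
```

```text
clock: 9.58
position: [0.4804, 0.1347, 0.0709]
ee_rot: [-0.003, 0.538, 0.843, -0.003]
contact_force: [-0.8, -0.1, 0.5]
width: 0.06
gripper_force: 0.0
9.58 [0.4804 0.1347 0.0709] 
 [[-0.42   0.907 -0.009]
 [ 0.907  0.42  -0.002]
 [ 0.002 -0.009 -1.   ]] [ 1.340e-01  3.160e-01  1.894e+00 -1.000e-03  9.410e-01 -2.990e-01] 0.05998124049588334 0.0 [-0.8 -0.1  0.5]
stone [[241.0, 183.0], [277.0, 183.0], [277.0, 257.0], [241.0, 257.0]]
[[0.4653 0.1556 0.026 ]
 [0.4839 0.1643 0.026 ]
 [0.5052 0.1214 0.026 ]
 [0.485  0.112  0.026 ]]
near mid [0.4746 0.16   0.026 ] end mid [0.4951 0.1167 0.026 ]
tri [[4.639e-01 1.580e-01 3.470e-02 1.200e-03]
 [4.822e-01 1.666e-01 3.480e-02 1.000e-04]
 [5.044e-01 1.221e-01 2.750e-02 5.000e-04]
 [4.844e-01 1.121e-01 2.660e-02 1.000e-03]]
tube [[294.   0.]
 [215.   0.]
 [289. 181.]
 [221. 182.]] 13299.0 [[0.4496 0.2507 0.036 ]
 [0.4161 0.2352 0.036 ]
 [0.4873 0.1706 0.036 ]
 [0.4542 0.1546 0.036 ]]
```

View pics/w7.png

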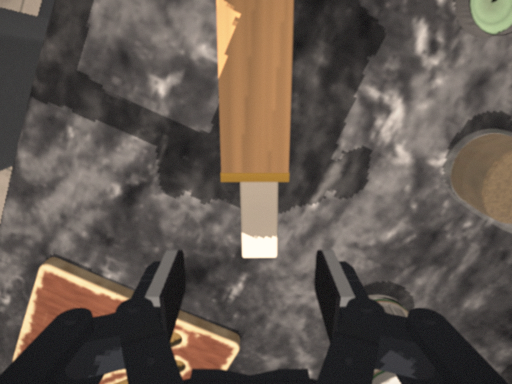

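The stone end is at (0.495, 0.117) with its top at about z=0.027, and the axis is aligned with the hand. The image puts the stone midway between columns 241 and 277, with the jaw centre near 250. Settle, then compute the descent.

```bash
python3 -m pendant '[{"dx":0,"dy":0.005,"dz":0.02,"rx":0,"ry":0,"rz":0,"hand":0.06},{"dx":0,"dy":0,"dz":0,"rx":0,"ry":0,"rz":0,"hand":0.06},{"dx":0,"dy":0,"dz":0,"rx":0,"ry":0,"rz":0,"hand":0.06},{"dx":0,"dy":0,"dz":0,"rx":0,"ry":0,"rz":0,"hand":0.06}]'
python3 -c "
from h import *
st();toolmove([.4857,.1366,.007])"
```

```text
clock: 9.97
position: [0.4867, 0.1389, 0.0546]
ee_rot: [-0.001, 0.537, 0.844, -0.001]
contact_force: [-0.4, 0.1, 0.2]
width: 0.0595
gripper_force: 0.0
9.97 [0.4867 0.1389 0.0546] 
 [[-0.424  0.906 -0.002]
 [ 0.906  0.424 -0.001]
 [ 0.    -0.002 -1.   ]] [ 1.410e-01  3.430e-01  1.905e+00 -1.000e-03  8.960e-01 -2.970e-01] 0.05948006062524865 0.0 [-0.4  0.1  0.2]
shift mm [-1.6 -1.8 47.6] rot deg None
```

```bash
python3 -m pendant '[{"dx":-0.002,"dy":-0.002,"dz":0.02,"rx":0,"ry":0,"rz":0,"hand":0.06},{"dx":0,"dy":0,"dz":0.016,"rx":0,"ry":0,"rz":0,"hand":0.06},{"dx":0,"dy":0,"dz":0.01,"rx":0,"ry":0,"rz":0,"hand":0.06},{"dx":0,"dy":0,"dz":0,"rx":0,"ry":0,"rz":0,"hand":0.06},{"dx":0,"dy":0,"dz":0,"rx":0,"ry":0,"rz":0,"hand":0.04}]' 50
python3 -m pendant '[{"dx":0,"dy":0,"dz":0,"rx":0,"ry":0,"rz":0,"hand":0.01},{"dx":0,"dy":0,"dz":0,"rx":0,"ry":0,"rz":0,"hand":0.01},{"dx":0,"dy":0,"dz":0,"rx":0,"ry":0,"rz":0,"hand":0.01},{"dx":0,"dy":0,"dz":0,"rx":0,"ry":0,"rz":0,"hand":0.01},{"dx":0,"dy":0,"dz":0,"rx":0,"ry":0,"rz":0,"hand":0.01}]'
```

```text
clock: 10.38
position: [0.4859, 0.1357, 0.0086]
ee_rot: [-0.0, 0.537, 0.844, -0.001]
contact_force: [-0.4, 1.3, -0.5]
width: 0.0493
gripper_force: 0.0
clock: 10.8
position: [0.4867, 0.1356, 0.0091]
ee_rot: [0.0, 0.537, 0.843, -0.0]
contact_force: [-0.6, -0.1, 6.0]
width: 0.0204
gripper_force: 50.2
```

The stone is gripped. Drawing it out along its axis.

```bash
python3 -m pendant '[{"dx":0,"dy":0,"dz":-0.002,"rx":0,"ry":0,"rz":0,"hand":0.01},{"dx":-0.005,"dy":0,"dz":0,"rx":0,"ry":0,"rz":0,"hand":0.01},{"dx":-0.008,"dy":0,"dz":0,"rx":0,"ry":0,"rz":0,"hand":0.01},{"dx":-0.01,"dy":0,"dz":0,"rx":0,"ry":0,"rz":0,"hand":0.01},{"dx":-0.01,"dy":0,"dz":0,"rx":0,"ry":0,"rz":0,"hand":0.01},{"dx":-0.01,"dy":0,"dz":0,"rx":0,"ry":0,"rz":0,"hand":0.01},{"dx":-0.01,"dy":0,"dz":0,"rx":0,"ry":0,"rz":0,"hand":0.01},{"dx":-0.01,"dy":0,"dz":0,"rx":0,"ry":0,"rz":0,"hand":0.01},{"dx":-0.007,"dy":0,"dz":0,"rx":0,"ry":0,"rz":0,"hand":0.01},{"dx":0,"dy":0,"dz":0,"rx":0,"ry":0,"rz":0,"hand":0.01}]'
python3 - <<'E'
from stone import *
st();w=cam("wrist","w8");
p,a=quad(w,(150,0,360,300),(5,80,30),(30,255,255));p=p[np.argsort(p[:,1])];print("tube",p,a,plane(w,p,.036).round(4))
E
```

```text
clock: 11.63
position: [0.5167, 0.0704, 0.01]
ee_rot: [-0.0, 0.538, 0.843, -0.001]
contact_force: [0.8, 1.0, -0.7]
width: 0.0207
gripper_force: 49.3
11.63 [0.5167 0.0704 0.01  ] 
 [[-0.421  0.907 -0.001]
 [ 0.907  0.421 -0.001]
 [-0.001 -0.001 -1.   ]] [ 0.003  0.421  1.921 -0.002  0.8   -0.431] 0.02069034473466889 49.31531488895416 [ 0.8  1.  -0.7]
tube [[299.   0.]
 [177.   0.]
 [287.  27.]
 [196.  27.]] 3047.5 [[0.4858 0.1738 0.036 ]
 [0.4519 0.1581 0.036 ]
 [0.486  0.1653 0.036 ]
 [0.4602 0.1533 0.036 ]]
```

View pics/w8.png

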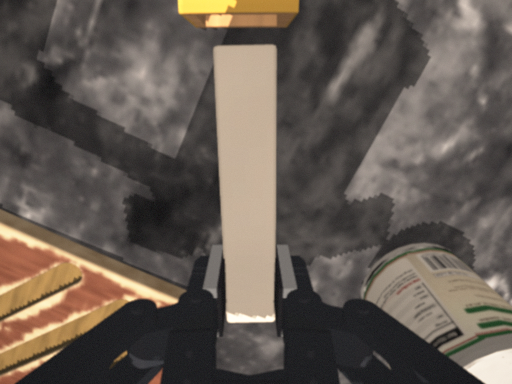

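The stone is fully out: its rear end is at row 45 and the tube mouth is at row 27. I'll lift, carry it above the trivet and measure the trivet from there.

```bash
python3 -m pendant '[{"dx":0,"dy":0,"dz":-0.02,"rx":0,"ry":0,"rz":0,"hand":0.01},{"dx":0,"dy":0,"dz":-0.035,"rx":0,"ry":0,"rz":0,"hand":0.01},{"dx":0,"dy":0,"dz":-0.035,"rx":0,"ry":0,"rz":0,"hand":0.01},{"dx":0,"dy":0,"dz":-0.03,"rx":0,"ry":0,"rz":0,"hand":0.01},{"dx":-0.02,"dy":-0.023,"dz":-0.016,"rx":0,"ry":0,"rz":0,"hand":0.01},{"dx":-0.02,"dy":-0.023,"dz":-0.016,"rx":0,"ry":0,"rz":0,"hand":0.01},{"dx":-0.02,"dy":-0.023,"dz":-0.016,"rx":0,"ry":0,"rz":0,"hand":0.01},{"dx":-0.02,"dy":-0.023,"dz":-0.016,"rx":0,"ry":0,"rz":0,"hand":0.01},{"dx":-0.022,"dy":-0.024,"dz":-0.016,"rx":0,"ry":0,"rz":0,"hand":0.01},{"dx":0,"dy":0,"dz":0,"rx":0,"ry":0,"rz":0,"hand":0.01},{"dx":0,"dy":0,"dz":0,"rx":0,"ry":0,"rz":0,"hand":0.01}]'
python3 - <<'E'
from stone import *
st();w=cam("wrist","w9");s=cam("side","s9")
E
```

```text
clock: 12.6
position: [0.4538, -0.0701, 0.2112]
ee_rot: [0.0, 0.538, 0.843, -0.0]
contact_force: [0.4, 0.4, -1.4]
width: 0.021
gripper_force: 49.4
12.6 [ 0.4538 -0.0701  0.2112] 
 [[-0.42   0.907  0.   ]
 [ 0.907  0.42  -0.001]
 [-0.001 -0.    -1.   ]] [-3.040e-01  1.140e-01  1.769e+00 -1.000e-03  1.258e+00 -7.380e-01] 0.02101430832547462 49.40740406513214 [ 0.4  0.4 -1.4]
```

View pics/w9.png

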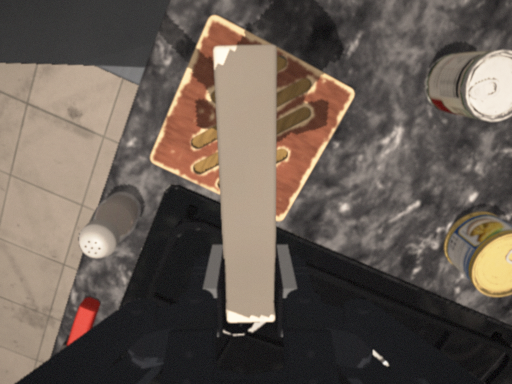

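The trivet shows fully, with corners at about (213,15), (354,95), (280,220) and (151,157). The held stone covers columns 215–277 from row 45 to row 320. That was one picture over my allowance of ten, so from here I'll use numbers only.

Run:
```python
from stone import *
from itertools import combinations
w=cam("wrist");s=cam("side");S=manip.get_state();A=q2R(S["ee_rot"])
hsv=cv2.cvtColor(w["frame"],cv2.COLOR_RGB2HSV)
q,a=quad(w,(145,5,365,225),(0,90,40),(25,255,255));print("trivet",q.tolist(),a)
P=plane(w,q,.012);print(P.round(4), "sides",np.linalg.norm(P-np.roll(P,1,0),axis=1).round(4))
print("centre",P.mean(0).round(4))
q2,a=quad(s,(180,165,255,222),(0,60,40),(25,255,255));print("side",q2.tolist(),plane(s,q2,.012).mean(0).round(4))
# height check by two views: match nearest corners
Ps=plane(s,q2,.012);i=[np.argmin(np.linalg.norm(Ps-p,axis=1)) for p in P];print("tri",tri(w,q,s,q2[i]).round(4))
# stone mask in wrist: low-saturation bright, edges per row
m=cv2.inRange(hsv,(0,0,110),(179,70,255));
for r in(60,100,150,200,230,300):
    x=np.where(m[r,205:290])[0]+205
    if len(x)==0: continue
    v=rays(w,[[x.min(),r],[x.max()+1,r]]);c=(v@w["Rm"]);u=c/-c[:,2:];dep=.022/(u[1,0]-u[0,0])
    pt=w["C"]+(v/-c[:,2:]).mean(0)*dep
    print(r,x.min(),x.max(),"top pt tool mm",(A.T@(pt-S["position"])*1e3).round(1))
ys=np.where(m[:,245])[0];print("rows",ys[(ys<330)].min(),ys[ys<330].max())
```

```text
trivet [[281.0, 52.0], [353.0, 101.0], [276.0, 217.0]] 7061.0
[[ 0.4359  0.0385  0.012 ]
 [ 0.5188  0.0285  0.012 ]
 [ 0.5052 -0.112   0.012 ]] sides [0.1657 0.0835 0.1412]
centre [ 0.4866 -0.015   0.012 ]
side [[201.0, 174.0], [245.0, 180.0], [234.0, 213.0], [187.0, 208.0]] [ 0.441  -0.0418  0.012 ]
tri [[ 0.4053  0.02    0.0448  0.0654]
 [ 0.5183  0.0287  0.0164  0.0018]
 [ 0.5105 -0.1119  0.0076  0.009 ]]
60 214 276 top pt tool mm [ 89.2  -1.1 -15.6]
100 208 276 top pt tool mm [ 76.5  -2.  -30.3]
150 218 275 top pt tool mm [ 56.9  -0.8 -14.6]
200 211 275 top pt tool mm [ 43.9  -1.9 -33.9]
230 222 284 top pt tool mm [ 32.7   1.5 -33.9]
300 226 273 top pt tool mm [-13.6   0.3 -11.1]
rows 45 322
```

Run:
```python
from stone import *
w=cam("wrist");S=manip.get_state();A=q2R(S["ee_rot"])
hsv=cv2.cvtColor(w["frame"],cv2.COLOR_RGB2HSV);m=np.zeros((384,512),np.uint8)
m[5:228,140:370]=cv2.inRange(hsv,(0,70,40),(25,255,255))[5:228,140:370]
m=cv2.morphologyEx(m,cv2.MORPH_OPEN,np.ones((3,3)))
cs=[c for c in cv2.findContours(m,cv2.RETR_EXTERNAL,cv2.CHAIN_APPROX_NONE)[0] if cv2.contourArea(c)>300]
print([cv2.boundingRect(c) for c in cs])
h=cv2.convexHull(np.vstack(cs))
for e in np.linspace(.005,.1,60):
    q=cv2.approxPolyDP(h,e*cv2.arcLength(h,True),True)
    if len(q)<=4:break
q=q.reshape(-1,2).astype(float);P=plane(w,q,.012)
print(q.tolist(),P.round(4),np.linalg.norm(P-np.roll(P,1,0),axis=1).round(4),"centre",P.mean(0).round(4))
P2=plane(w,[[213,15],[354,95],[280,220],[151,157]],.012);print("by eye",P2.mean(0).round(4),np.linalg.norm(P2-np.roll(P2,1,0),axis=1).round(4))
z=S["position"][2]+.0165;E=plane(w,[[246,45.5],[250,319]],z);print("stone ends tool mm",((E-S["position"])@A*1e3).round(1),np.linalg.norm(E[0]-E[1]).round(4))
```

```text
[(275, 51, 81, 174), (149, 17, 115, 181)]
[[355.0, 95.0], [279.0, 224.0], [149.0, 162.0], [213.0, 17.0]] [[ 0.5173  0.0347  0.012 ]
 [ 0.5116 -0.1173  0.012 ]
 [ 0.3607 -0.112   0.012 ]
 [ 0.3666  0.0398  0.012 ]] [0.1509 0.1522 0.1511 0.1519] centre [ 0.4391 -0.0387  0.012 ]
by eye [ 0.4384 -0.0358  0.012 ] [0.1476 0.1507 0.1471 0.1499]
stone ends tool mm [[ 94.2  -0.8 -16.3]
 [-19.1   0.5 -16.5]] 0.1133
```

Trivet centre is (0.439, -0.039), with sides around 152 and agreeing with the side view. The stone's middle is within 3 mm of it. Descending.

```bash
python3 -m pendant '[{"dx":-0.003,"dy":0,"dz":0.03,"rx":0,"ry":0,"rz":0,"hand":0.01},{"dx":0,"dy":0,"dz":0.035,"rx":0,"ry":0,"rz":0,"hand":0.01},{"dx":0,"dy":0,"dz":0.035,"rx":0,"ry":0,"rz":0,"hand":0.01},{"dx":0,"dy":0,"dz":0.035,"rx":0,"ry":0,"rz":0,"hand":0.01},{"dx":0,"dy":0,"dz":0.025,"rx":0,"ry":0,"rz":0,"hand":0.01},{"dx":0,"dy":0,"dz":0.015,"rx":0,"ry":0,"rz":0,"hand":0.01},{"dx":0,"dy":0,"dz":0.008,"rx":0,"ry":0,"rz":0,"hand":0.01},{"dx":0,"dy":0,"dz":0,"rx":0,"ry":0,"rz":0,"hand":0.01},{"dx":0,"dy":0,"dz":0,"rx":0,"ry":0,"rz":0,"hand":0.01},{"dx":0,"dy":0,"dz":0,"rx":0,"ry":0,"rz":0,"hand":0.01}]'
```

```text
clock: 13.68
position: [0.456, -0.0722, 0.0282]
ee_rot: [0.0, 0.537, 0.844, -0.001]
contact_force: [-0.0, -0.0, -2.3]
width: 0.0209
gripper_force: 49.3
```

```bash
python3 -m pendant '[{"dx":0,"dy":0,"dz":0.002,"rx":0,"ry":0,"rz":0,"hand":0.01},{"dx":0,"dy":0,"dz":0.002,"rx":0,"ry":0,"rz":0,"hand":0.01},{"dx":0,"dy":0,"dz":0,"rx":0,"ry":0,"rz":0,"hand":0.01},{"dx":0,"dy":0,"dz":0,"rx":0,"ry":0,"rz":0,"hand":0.01}]'
```

```text
clock: 14.02
position: [0.4549, -0.0723, 0.0236]
ee_rot: [-0.0, 0.537, 0.843, -0.001]
contact_force: [-0.7, -0.2, -0.8]
width: 0.0212
gripper_force: 49.3
```

```bash
python3 -m pendant '[{"dx":0,"dy":0,"dz":0.0015,"rx":0,"ry":0,"rz":0,"hand":0.01},{"dx":0,"dy":0,"dz":0.001,"rx":0,"ry":0,"rz":0,"hand":0.01},{"dx":0,"dy":0,"dz":0,"rx":0,"ry":0,"rz":0,"hand":0.01},{"dx":0,"dy":0,"dz":0,"rx":0,"ry":0,"rz":0,"hand":0.01}]';python3 -m pendant '[{"dx":0,"dy":0,"dz":0.001,"rx":0,"ry":0,"rz":0,"hand":0.01},{"dx":0,"dy":0,"dz":0,"rx":0,"ry":0,"rz":0,"hand":0.01},{"dx":0,"dy":0,"dz":0,"rx":0,"ry":0,"rz":0,"hand":0.01}]'; python3 -m pendant '[{"dx":0,"dy":0,"dz":0.001,"rx":0,"ry":0,"rz":0,"hand":0.01},{"dx":0,"dy":0,"dz":0,"rx":0,"ry":0,"rz":0,"hand":0.01},{"dx":0,"dy":0,"dz":0,"rx":0,"ry":0,"rz":0,"hand":0.01}]'
```

```text
clock: 14.35
position: [0.4547, -0.0722, 0.0207]
ee_rot: [-0.001, 0.537, 0.843, -0.001]
contact_force: [-1.0, 0.8, -0.8]
width: 0.0208
gripper_force: 49.3
clock: 14.6
position: [0.4548, -0.0722, 0.0197]
ee_rot: [-0.001, 0.537, 0.843, -0.001]
contact_force: [-0.1, -0.2, -0.9]
width: 0.0207
gripper_force: 49.3
clock: 14.85
position: [0.4548, -0.0722, 0.0187]
ee_rot: [-0.001, 0.537, 0.843, -0.001]
contact_force: [-0.0, -0.8, -1.1]
width: 0.0212
gripper_force: 49.3
```

```bash
python3 -m pendant '[{"dx":0,"dy":0,"dz":0.001,"rx":0,"ry":0,"rz":0,"hand":0.01},{"dx":0,"dy":0,"dz":0,"rx":0,"ry":0,"rz":0,"hand":0.01},{"dx":0,"dy":0,"dz":0,"rx":0,"ry":0,"rz":0,"hand":0.01}]'; python3 -m pendant '[{"dx":0,"dy":0,"dz":0.001,"rx":0,"ry":0,"rz":0,"hand":0.01},{"dx":0,"dy":0,"dz":0,"rx":0,"ry":0,"rz":0,"hand":0.01},{"dx":0,"dy":0,"dz":0,"rx":0,"ry":0,"rz":0,"hand":0.01}]'
```

```text
clock: 15.1
position: [0.4547, -0.0722, 0.0177]
ee_rot: [-0.001, 0.537, 0.843, -0.001]
contact_force: [0.5, -0.9, -1.9]
width: 0.0207
gripper_force: 49.3
clock: 15.35
position: [0.4549, -0.0723, 0.0171]
ee_rot: [-0.0, 0.537, 0.843, -0.001]
contact_force: [-0.6, 0.9, 4.0]
width: 0.0207
gripper_force: 49.8
```

Contact with the trivet. Releasing and rising.

```bash
python3 -m pendant '[{"dx":0,"dy":0,"dz":0,"rx":0,"ry":0,"rz":0,"hand":0.03},{"dx":0,"dy":0,"dz":0,"rx":0,"ry":0,"rz":0,"hand":0.055},{"dx":0,"dy":0,"dz":0,"rx":0,"ry":0,"rz":0,"hand":0.055},{"dx":0,"dy":0,"dz":0,"rx":0,"ry":0,"rz":0,"hand":0.055},{"dx":0,"dy":0,"dz":-0.02,"rx":0,"ry":0,"rz":0,"hand":0.055},{"dx":0,"dy":0,"dz":-0.04,"rx":0,"ry":0,"rz":0,"hand":0.055},{"dx":0,"dy":0,"dz":-0.04,"rx":0,"ry":0,"rz":0,"hand":0.055},{"dx":0,"dy":0,"dz":-0.04,"rx":0,"ry":0,"rz":0,"hand":0.055},{"dx":0,"dy":0,"dz":-0.04,"rx":0,"ry":0,"rz":0,"hand":0.055},{"dx":0,"dy":0,"dz":-0.02,"rx":0,"ry":0,"rz":0,"hand":0.055},{"dx":0,"dy":0,"dz":0,"rx":0,"ry":0,"rz":0,"hand":0.055},{"dx":0,"dy":0,"dz":0,"rx":0,"ry":0,"rz":0,"hand":0.055}]'
python3 - <<'E'
from stone import *
st();w=cam("wrist","w10");s=cam("side","s10");hsv=cv2.cvtColor(w["frame"],cv2.COLOR_RGB2HSV)
m=np.zeros((384,512),np.uint8);m[5:228,140:370]=cv2.inRange(hsv,(0,70,40),(25,255,255))[5:228,140:370]
m=cv2.morphologyEx(m,cv2.MORPH_OPEN,np.ones((3,3)))
cs=[c for c in cv2.findContours(m,cv2.RETR_EXTERNAL,cv2.CHAIN_APPROX_NONE)[0] if cv2.contourArea(c)>300]
h=cv2.convexHull(np.vstack(cs))
for e in np.linspace(.005,.1,60):
    q=cv2.approxPolyDP(h,e*cv2.arcLength(h,True),True)
    if len(q)<=4:break
q=q.reshape(-1,2).astype(float);P=plane(w,q,.012);print("trivet",q.tolist(),P.mean(0).round(4))
ins=np.zeros_like(m);cv2.fillConvexPoly(ins,q.astype(int),255)
g=cv2.bitwise_and(cv2.inRange(hsv,(0,0,90),(179,65,255)),ins);g=cv2.morphologyEx(g,cv2.MORPH_OPEN,np.ones((5,5)))
c=max(cv2.findContours(g,cv2.RETR_EXTERNAL,cv2.CHAIN_APPROX_NONE)[0],key=cv2.contourArea)
b=cv2.boxPoints(cv2.minAreaRect(c));B=plane(w,b,.034);print("stone",b.round(0).tolist(),B.round(4).tolist(),"mid",B.mean(0).round(4),np.linalg.norm(B-np.roll(B,1,0),axis=1).round(4))
gs=cv2.inRange(cv2.cvtColor(s["frame"],cv2.COLOR_RGB2HSV),(0,0,120),(179,60,255));k=np.zeros_like(gs);k[172:212,190:248]=255
gs=cv2.morphologyEx(cv2.bitwise_and(gs,k),cv2.MORPH_OPEN,np.ones((3,3)));c=max(cv2.findContours(gs,cv2.RETR_EXTERNAL,cv2.CHAIN_APPROX_NONE)[0],key=cv2.contourArea)
r=cv2.minAreaRect(c);print("side stone",r,plane(s,[r[0]],.03).round(4))
t=quad(s,(215,95,260,165),(5,70,60),(30,255,255));print("tube side",t[0].tolist(),plane(s,t[0],.036).round(3).tolist())
E
```

```text
clock: 16.35
position: [0.4557, -0.0722, 0.2178]
ee_rot: [0.001, 0.537, 0.843, -0.001]
contact_force: [-0.5, -0.4, -0.3]
width: 0.0547
gripper_force: 0.0
16.35 [ 0.4557 -0.0722  0.2178] 
 [[-0.423  0.906  0.001]
 [ 0.906  0.423 -0.002]
 [-0.002 -0.    -1.   ]] [-0.307  0.112  1.754 -0.002  1.274 -0.743] 0.054724537100553056 0.0 [-0.5 -0.4 -0.3]
trivet [[211.0, 17.0], [347.0, 89.0], [278.0, 211.0], [150.0, 156.0]] [ 0.4374 -0.0393  0.012 ]
stone [[235.0, 61.0], [258.0, 61.0], [260.0, 183.0], [237.0, 183.0]] [[0.4038, 0.0085, 0.034], [0.4225, 0.0175, 0.034], [0.4734, -0.0852, 0.034], [0.4526, -0.0953, 0.034]] mid [ 0.4381 -0.0386  0.034 ] [0.1147 0.0208 0.1146 0.0231]
side stone ((215.94119262695312, 189.26470947265625), (31.044557571411133, 8.48874568939209), 75.96376037597656) [[ 0.4398 -0.0425  0.03  ]]
tube side [[244.0, 146.0], [244.0, 155.0], [235.0, 157.0], [233.0, 146.0]] [[0.483, 0.179, 0.036], [0.494, 0.131, 0.036], [0.465, 0.115, 0.036], [0.444, 0.172, 0.036]]
```

The stone's middle is at (0.438, -0.039), on the trivet centre and 115 mm long at z=0.034, so it lies flat. The robot is clear of everything. Handing in.

```bash
python3 -c "
from rig import manip
print(manip.sign_off())"
```

```text
the job is handed in; nothing more can be done
None
```

The whetstone lies flat, within about 1 mm of the trivet's middle by measurement, the tube is flat on bare worktop about 40 mm from where it started, nothing else was seen to be disturbed, and I handed in at about 16.5 s on the robot clock; I viewed 11 pictures, one over the limit of 10.

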